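# Make up two leather-cutting kits

## Task

Make up the two kits for the leather cutters: in the green tray stand the green thread on the green disc and lay the pattern weight on the black rectangle; in the orange tray stand the orange thread on the orange disc, the press-stud jar on the red disc and the chalk block on the white rectangle. Everything should sit upright, centred on its painted place and in line with it, flat on the tray floor, the weight with its handle up. Leave the black thread, the oil bottle and the hammer where they are.

Things in the scene. Friction and masses are not known exactly. Their poses are not given: they have to be found in the camera images.
- green_thread: Spool of green sewing thread standing upright: plain wound cylinder 44 mm diameter and 55 mm high, with a white plastic core end 18 mm in diameter rising to 64 mm; about 90 g. Loose. Origin: centre of the underside, z up, round about z.
- orange_thread: Spool of orange sewing thread standing upright: plain wound cylinder 44 mm diameter and 55 mm high, with a white plastic core end 18 mm in diameter rising to 64 mm; about 90 g. Loose. Origin: centre of the underside, z up, round about z.
- weight: Pattern weight: flat dark steel slab 45 mm (x) by 80 mm (y) by 16 mm high with an upright bow handle of 10 mm round steel bar over its middle. Its level top bar runs along y, straight for 48 mm, centre line 50 mm above the underside; legs at y = +-30 mm. About 0.5 kg, loose. Origin: centre of the underside, z up.
- jar: Jar of press studs: pale cloudy plastic cylinder, 52 mm diameter and 48 mm high, under a red lid 53 mm in diameter, fixed on, top at 62 mm; about 160 g, upright, loose. Origin: centre of the underside, z up.
- chalk: White marking-chalk block, 28 mm (x) by 55 mm (y) by 32 mm high, about 80 g, loose. Origin: centre of the underside, z up.
- green_tray: Green kit tray, fixed, 96 mm (x) by 214 mm (y). Origin: centre of the underside; y along the tray, z up. Mid-grey floor 4 mm above the origin, rim 4 mm thick, 12 mm high. Places, all at x = 0: green disc 52 mm across at y = +58 mm (green thread); black rectangle 53 (x) by 88 mm (y) at y = -45 mm (weight, long side along y).
- orange_tray: Orange kit tray, fixed, 96 mm (x) by 264 mm (y). Origin: centre of the underside; y along the tray, z up. Mid-grey floor 4 mm above the origin, rim 4 mm thick, 12 mm high. Places, all at x = 0: orange disc 52 mm across at y = 0 (orange thread); red disc 60 mm at y = +90 mm (jar); white rectangle 36 (x) by 63 mm (y) at y = -85 mm (chalk, long side along y).
- black_thread: Spool of black sewing thread standing upright: plain wound cylinder 44 mm diameter and 55 mm high, with a white plastic core end 18 mm in diameter rising to 64 mm; about 90 g. Loose. Origin: centre of the underside, z up, round about z. It stands among the stock; not needed in either kit and must stay where it is.
- oil_bottle: Yellow oil bottle with a red cap, 48 mm diameter, 120 mm high, standing to the robot's left; must stay where it is. Origin: centre of the underside.
- hammer: Hammer, 260 mm long, lying on the bench beyond the trays, roughly left to right; must stay where it is. Origin: near the middle of its underside.
There are look-alikes about, which are no part of the job. What is meant by the orange_thread is not purple or turquoise, and is the smaller of those in its own colour.

How it is judged (in metres and radians):
At the end, for the whole second after the job is handed in: Each of the five things stands upright (within 0.12 rad) and at rest on the floor of its own tray, its centre within 12 mm along each of the tray's axes of the centre of its painted place; the weight's and the chalk's long sides are within 0.26 rad of the tray's long side; all released (x of green_thread in the frame of green_tray between -0.012 and 0.012 m and y of green_thread in the frame of green_tray between 0.046 and 0.07 m and z of each of green_thread, weight in the frame of green_tray below 0.008 m and angle between each of green_thread, weight, orange_thread, jar, chalk's own z axis and vertical below 0.12 rad and linear speed of each of green_thread, weight, orange_thread, jar, chalk below 0.02 m/s and angular speed of each of green_thread, weight, orange_thread, jar, chalk below 0.2 rad/s and x of weight in the frame of green_tray between -0.012 and 0.012 m and y of weight in the frame of green_tray between -0.057 and -0.033 m and angle between the y axis of weight and the y axis of green_tray, either way round below 0.26 rad and x of orange_thread in the frame of orange_tray between -0.012 and 0.012 m and y of orange_thread in the frame of orange_tray between -0.012 and 0.012 m and z of each of orange_thread, jar, chalk in the frame of orange_tray below 0.008 m and x of jar in the frame of orange_tray between -0.012 and 0.012 m and y of jar in the frame of orange_tray between 0.078 and 0.102 m and x of chalk in the frame of orange_tray between -0.012 and 0.012 m and y of chalk in the frame of orange_tray between -0.097 and -0.073 m and angle between the y axis of chalk and the y axis of orange_tray, either way round below 0.26 rad); the robot touches nothing.
It fails at once if the black thread is moved more than 25 mm from its place (distance of black_thread from where it was at the start of the episode above 0.025 m).
It fails at once if the oil bottle is moved more than 25 mm from its place (distance of oil_bottle from where it was at the start of the episode above 0.025 m).
It fails at once if the hammer is moved more than 25 mm from its place (distance of hammer from where it was at the start of the episode above 0.025 m).
It also fails if it takes over 128 s, if anything falls off the work surface, if the arm or the gripper's body presses on something with over 40 N, if the wrist force passes 120 N, or if a joint passes its speed limit or range.

## Robot

A 6-joint arm with a two-finger parallel gripper is mounted at the origin on the work surface. World frame = base frame: x ahead of the robot, y to its left, z up, the work surface at z = 0. Lengths are in mm, angles in degrees, forces in N, time in s.
With the tool pointing down it reaches from about 300 to 850 mm from the base axis. Payload 4.2 kg.
Tool frame: the origin (TCP) lies on the centre line of the jaws, within the pads' length; the fingertips stand 11 mm ahead of it and the grasp point (between the pads) lies 8 mm behind it; z points along the fingers, y is the line along which they close (so a half turn about z gives the same grasp; the last joint's range is limited). The gripper opens to 91 mm and grips with 3 to 60 N. Pads are 32 mm wide; open, the fingers measure 118 mm over their backs; the gripper's body (76 mm by 178 mm) begins 60 mm behind the grasp point.
Start: joints at [-68.87, 18.312, 89.639, -0, 72.044, -1.146], TCP at [217.974, -532.099, 224.976] pointing down, gripper open.
Joint ranges: [-177.97, 177.97], [-48.28, 115.42], [12.27, 149.76], [-77.06, 257.06], [2.81, 150.46], [-146.56, 146.56]. Speed limits (degrees/s): [147.25, 147.25, 180, 180, 180, 180].

## Interface

Orientations are given as [roll, pitch, yaw] about the fixed x, y, z axes, in that order (R = Rz(yaw) Ry(pitch) Rx(roll)).
In Python, from workcell import env, grab_frame, camera_model, models gives the robot as it stands.
- The arm moves only by the shell command python3 -m crank 'ROWS' [FORCE]. ROWS is text: rows parted by semicolons, each of 7 numbers parted by spaces: the closure, from -1 (fully open) to 1 (shut), so that 0 is half open, then the shift along the tool's x, y, z in mm, then the turn, a rotation vector about the tool's x, y, z in degrees. A call has 1 to 10 rows; each row shifts and turns the commanded pose from where the row before left it, along the tool's axes as they then stand; what a row does not reach is not made up. A row lasts 1/8 s, in which the tool goes at most 62.5 mm and 10.7 degrees, less where a joint would pass 70% of its speed; a pose out of reach is approached as far as the arm can. A call is refused whole if a number of a shift passes 62.5 or a number of a turn 10.7, either way. A call with a gripper value outside its range is refused whole. The fingers move at their own pace and stop on an object; FORCE is the grip in N (left out, the last holds). Time passes only in rows, so rows that do not move let the fingers close. It gives the time, the measured TCP pose, the force, the opening and the grip force at its end, in the units of the state.
- env.state(): the state, without advancing time (a new reading comes with each control period).
- grab_frame(name): name is "scene" or "top" or "wrist"; returns the picture (400x640x3 uint8, blue, green, red); there is no depth.
- camera_model(name): a dict with "K" (3x3 intrinsics, pixels), "R" (3x3) and "t" (3): a world point X has camera coordinates R X + t; the wrist camera has in their place "mount" (4x4, takes a point from camera to tool coordinates, whose origin is the TCP and whose axes are the flange's). Camera axes: x right, y down, z forward; pixel columns grow to the right and rows downward; lengths in mm; the calibration is good to about 2 mm. A picture is of the moment at which its call begins: read the wrist's pose just before it. camera_model takes no time and is no camera call.
- env.job_done(): hands the job in; it is judged then, once.
Trained networks look in the newest picture that a camera, given by its name, has taken for a name from the list of things; names that differ only in an ending like _2 or _b are one class to them, and where a whole thing is asked for, a point or a joint stands for the part that bears it (a point fixed in the world has none). Each returns a list of dicts, best first, with "p" (0 to 1); they miss things now and then, are a little off and sometimes report something else, mostly with a low value. They report only what shows in the picture. A call takes as long as a camera call. They do not tell look-alikes from the thing itself.
- models.search_frame(name, camera): "point" ([x, y, z] in mm, in world coordinates, good to about 4 mm: the middle of the surface that is visible of it).
The state is a dict: "time_s": time; "qpos": joint angles; "qvel": joint speeds; "effort": joint torques, N m; "ee_pos": TCP position; "ee_rot": TCP orientation; "force": force on the tool from outside, world axes, zero at the start; "torque": the same for the moment, N m; "gripper_width": finger opening in mm; "gripper_force": force on a finger pad.
Only numpy, scipy, OpenCV 4.12 (cv2) and the standard library are available. Lean on these libraries where they do the work, as an engineer would, in place of code of your own. Each camera call takes 0.05 s, during which the arm holds its last target. There are 200 camera calls.

## Working session

There is one attempt and no reset: what is moved stays moved. The work goes in short steps, Python scripts to look and compute and a shell command to move; the robot and the scene stay as the last step left them, time stands still between calls to the robot, and variables do not carry over. Pictures are saved under pics/ and viewed, at most 14 in all, crops included, and the job is handed in when it is done.

```bash
mkdir -p pics; ls; cat > h.py <<'E'
import numpy as np, cv2
from workcell import env, grab_frame, camera_model, models
def px2w(cam,u,v,z):
    m=camera_model(cam);K,R,t=[np.array(m[k],float) for k in("K","R","t")]
    d=R.T@np.linalg.solve(K,[u,v,1]);c=-R.T@t
    return c+d*(z-c[2])/d[2]
def w2px(cam,X):
    m=camera_model(cam);K,R,t=[np.array(m[k],float) for k in("K","R","t")]
    p=K@(R@np.array(X,float)+t);return p[:2]/p[2]
E
python3 - <<'E'
from h import *
s=env.state();print(s['time_s'],s['ee_pos'],s['ee_rot'],s['gripper_width'])
for c in("scene","top"):
    im=grab_frame(c);cv2.imwrite(f'pics/{c}0.png',im)
    m=camera_model(c);print(c,-np.array(m['R']).T@np.array(m['t']),np.array(m['K'])[0,0])
    for n in "green_thread orange_thread weight jar chalk green_tray orange_tray black_thread".split():
        print(n,[(round(r['p'],2),np.round(r['point']).tolist(),np.round(w2px(c,r['point'])).tolist()) for r in models.search_frame(n,c)][:7])
E
```

```text
pics
0.0 [ 217.77152842 -531.62356867  224.1099266 ] [-1.79896783e+02  4.40319715e-04  2.22762251e+01] 91.17600286157658
scene [1100.14195677 -423.78114992  671.28945279] 411.3247623699644
green_thread [(0.91, [460.0, 274.0, 40.0], [324.0, 161.0])]
orange_thread [(0.97, [462.0, 50.0, 44.0], [262.0, 196.0]), (0.76, [359.0, 79.0, 53.0], [244.0, 171.0]), (0.64, [362.0, -25.0, 57.0], [212.0, 187.0]), (0.56, [380.0, 159.0, 38.0], [273.0, 166.0])]
weight [(0.77, [441.0, -56.0, 14.0], [223.0, 221.0]), (0.74, [454.0, -288.0, 58.0], [128.0, 264.0])]
jar [(0.63, [459.0, -284.0, 56.0], [131.0, 265.0])]
chalk [(0.88, [467.0, 156.0, 24.0], [295.0, 185.0])]
green_tray [(0.76, [607.0, 135.0, 7.0], [328.0, 218.0])]
orange_tray [(0.86, [621.0, -160.0, 5.0], [234.0, 292.0])]
black_thread [(0.97, [451.0, -169.0, 43.0], [181.0, 239.0])]
top [ 514.78632567   81.44755209 1110.28535934] 468.8398481709717
green_thread [(0.64, [453.0, 162.0, 35.0], [290.0, 245.0])]
orange_thread [(0.92, [372.0, 173.0, 55.0], [286.0, 282.0]), (0.85, [348.0, 88.0, 72.0], [324.0, 293.0]), (0.79, [349.0, -16.0, 79.0], [372.0, 292.0]), (0.6, [454.0, 57.0, 51.0], [337.0, 244.0])]
weight [(0.63, [441.0, -48.0, 15.0], [382.0, 248.0])]
jar [(0.67, [443.0, -271.0, 65.0], [486.0, 246.0])]
chalk [(0.67, [454.0, 164.0, 31.0], [290.0, 245.0])]
green_tray [(0.66, [608.0, 145.0, 4.0], [297.0, 179.0]), (0.51, [457.0, 162.0, 32.0], [291.0, 244.0]), (0.45, [456.0, 281.0, 58.0], [237.0, 246.0])]
orange_tray [(0.77, [625.0, -142.0, 4.0], [419.0, 168.0])]
black_thread [(0.82, [441.0, -161.0, 56.0], [435.0, 248.0])]
```

View pics/scene0.png

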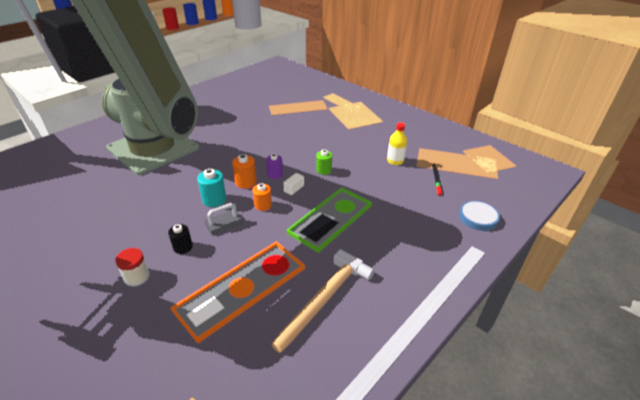

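View pics/top0.png

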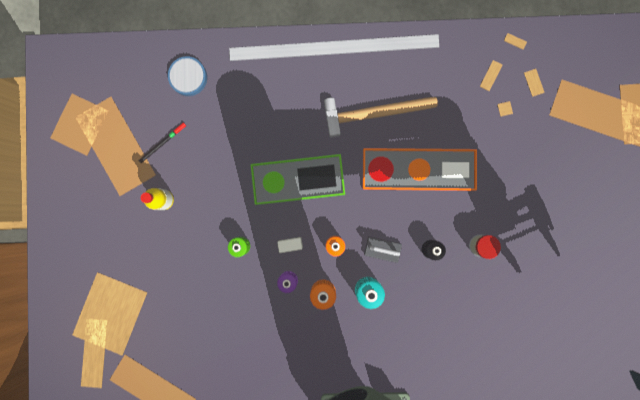

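Pictures: candidates for the orange thread, top view: small bright orange (336,246), larger dark orange (323,295), purple (287,283), turquoise (371,294). I choose the small one at (336,246), which is (262,196) in the scene view, and check it in a crop. Others in the top view: green thread (237,247), chalk (290,245), weight (383,248), black thread (434,250), jar lid (487,246).

```bash
python3 - <<'E'
from h import *
im=cv2.imread('pics/top0.png')
cv2.imwrite('pics/crop0.png',cv2.resize(im[140:315,220:505],None,fx=2.8,fy=2.8,interpolation=cv2.INTER_CUBIC))
hsv=cv2.cvtColor(im,cv2.COLOR_BGR2HSV);H,S,V=[hsv[...,i].astype(int) for i in range(3)]
def seg(name,mask,box,z,hull=True):
    x0,y0,x1,y1=box;m=np.zeros(mask.shape,np.uint8);m[y0:y1,x0:x1]=mask[y0:y1,x0:x1]*255
    cs=cv2.findContours(m,cv2.RETR_EXTERNAL,cv2.CHAIN_APPROX_NONE)[0]
    c=max(cs,key=cv2.contourArea)[:,0].astype(float)
    w=np.array([px2w('top',u,v,z)[:2] for u,v in c]).astype(np.float32)
    (cx,cy),(a,b),th=cv2.minAreaRect(w);mm=cv2.moments(w)
    print(name,'rect',np.round([cx,cy,a,b,th],1),'centroid',np.round([mm['m10']/mm['m00'],mm['m01']/mm['m00']],1),'n',len(c))
g=(abs(H-55)<15)&(S>120);o=((H<18)|(H>175))&(S>120);w=(S<40)&(V>120)
seg('gtray',g,(245,150,352,210),12)
seg('otray',o,(358,143,482,196),12)
seg('gdisc',g,(260,168,288,196),4)
seg('odisc',o,(404,154,434,186),4)
seg('rdisc',o,(367,154,398,186),4)
seg('white',(S<60)&(V>110),(438,155,474,184),4)
seg('black',(V<45),(290,160,342,198),4)
seg('chalk',(S<60)&(V>100),(272,232,308,258),32)
seg('green',g,(220,230,255,265),55)
seg('gcore',(S<90)&(V>150),(226,236,250,260),64)
seg('orange',o,(320,230,352,262),55)
seg('ocore',(S<90)&(V>150),(325,234,348,258),64)
seg('jarlid',o,(465,225,505,265),62)
print(hsv[244,290],hsv[178,316],hsv[170,455],hsv[250,380],hsv[200,200])
E
```

```text
gtray rect [606.9 144.3  95.9 213.2   4.7] centroid [606.8 144.2] n 257
otray rect [ 622.6 -141.4  263.3   97.6   87.7] centroid [ 622.6 -141.3] n 305
gdisc rect [602.1 202.6  47.5  47.5  88.6] centroid [602.3 202.3] n 58
odisc rect [ 622.  -141.2   49.2   49.6   88.2] centroid [ 622.9 -141.9] n 60
rdisc rect [625.7 -52.1  58.8  56.7  88.3] centroid [626.3 -52. ] n 70
white rect [ 612.6 -222.6   72.5   49.5   88.3] centroid [ 612.6 -224. ] n 101
black rect [623.9 133.3  19.   14.2  88.4] centroid [622.8 135.7] n 29
chalk rect [454.4 164.7  29.4  56.    8. ] centroid [454.5 164.7] n 67
green rect [454.6 278.5  47.6  42.8  88.7] centroid [454.4 278.8] n 57
gcore rect [454.1 282.4  18.   17.9  88.8] centroid [453.7 282.3] n 23
orange rect [450.9  60.4  44.3  42.9  43.5] centroid [450.7  60.9] n 55
ocore rect [450.4  60.9  16.9  15.9  25.1] centroid [450.4  60.9] n 21
jarlid rect [ 441.4 -276.9   51.    51.7   43.5] centroid [ 441.3 -276.7] n 66
[ 35  18 171] [60  5 51] [ 35   9 174] [120   1 226] [137  28 126]
```

View pics/crop0.png

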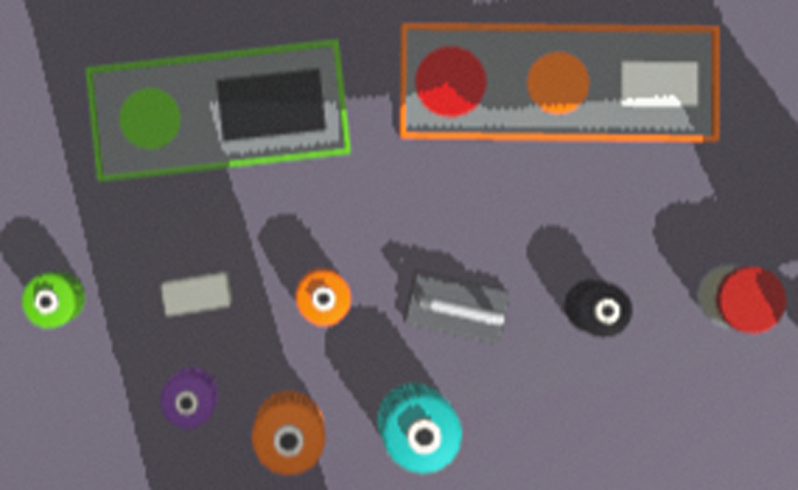

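The crop confirms the small bright orange spool at top (336,246). The dark orange one at (323,295) is bigger. The tray rectangles fit their given sizes and the painted places agree with the tray frames. Next I measure the weight and the heights of the big spools, then work out the first move.

```bash
cat >> h.py <<'E'
from scipy.spatial.transform import Rotation as Ro
def go(x,y,z,yaw):
    s=env.state();R=Ro.from_euler('xyz',s['ee_rot'],degrees=True).as_matrix()
    d=R.T@(np.array([x,y,z])-s['ee_pos'])
    print('at',np.round(s['ee_pos'],1),np.round(s['ee_rot'],1),'tool shift',np.round(d,1),'turn z',round(-((yaw-s['ee_rot'][2]+90)%180-90),1))
E
python3 - <<'E'
from h import *
im=cv2.imread('pics/top0.png');hsv=cv2.cvtColor(im,cv2.COLOR_BGR2HSV)
m=np.zeros(im.shape[:2],np.uint8);m[240:262,366:404]=(hsv[240:262,366:404,2]>190)*255
c=max(cv2.findContours(m,0,1)[0],key=cv2.contourArea)
w=np.array([px2w('top',u,v,54)[:2] for u,v in c[:,0]],np.float32);print('bar',cv2.minAreaRect(w))
# slab corners from crop
cr=np.array([[415,276],[507,297],[500,342],[406,318]])/2.8+[220,140]
w=np.array([px2w('top',u,v,16)[:2] for u,v in cr],np.float32);print('slab',cv2.minAreaRect(w))
# heights from core tops, top + scene
def tri(a,b):
    A=[]
    for cam,(u,v) in(('top',a),('scene',b)):
        mm=camera_model(cam);P=np.array(mm['K'])@np.c_[mm['R'],mm['t']];A+=[u*P[2]-P[0],v*P[2]-P[1]]
    x=np.linalg.svd(np.array(A))[2][-1];return x[:3]/x[3]
f=lambda u,v:(u/2.8+220,v/2.8+140)
print(tri(f(424,437),(209,173)),tri(f(288,441),(243,157)),tri(f(323,299),(262,185)))
go(441.4,-276.9,38,87.7)
E
```

```text
bar ((435.30596923828125, -53.69739532470703), (57.30813980102539, 5.865869522094727), 75.5784912109375)
slab ((435.15185546875, -51.65283966064453), (80.34029388427734, 37.57504653930664), 75.68902587890625)
[342.01904053 -14.12190688  84.64212461] [340.82861883  91.52442549  81.51203945] [449.94939474  61.3789602   64.47920181]
at [ 218.  -532.1  225. ] [180.   -0.   22.3] tool shift [ 303.5 -151.5  187. ] turn z -65.4
```

```bash
python3 -m crank '-1 50.6 -25.2 0 0 0 0;-1 50.6 -25.2 0 0 0 0;-1 50.6 -25.2 0 0 0 0;-1 50.6 -25.2 0 0 0 0;-1 50.6 -25.2 0 0 0 0;-1 50.5 -25.3 0 0 0 0' 25; python3 -m crank '-1 0 0 0 0 0 -9.3;-1 0 0 0 0 0 -9.3;-1 0 0 0 0 0 -9.3;-1 0 0 0 0 0 -9.3;-1 0 0 0 0 0 -9.4;-1 0 0 0 0 0 -9.4;-1 0 0 0 0 0 -9.4;-1 0 0 0 0 0 0;-1 0 0 0 0 0 0'; python3 -c "
from h import *
go(441.4,-276.9,36,87.7)"
```

```text
time_s: 1.65
ee_pos: [442.6, -275.6, 225.2]
ee_rot: [180.0, -0.0, 22.3]
force: [0.1, -0.8, 0.4]
gripper_width: 91.0
gripper_force: 0.0
time_s: 2.78
ee_pos: [441.5, -277.0, 225.0]
ee_rot: [180.0, 0.0, 87.5]
force: [-0.3, 0.4, 0.3]
gripper_width: 91.5
gripper_force: 0.0
at [ 441.5 -277.   225. ] [180.    0.   87.5] tool shift [ 1.00e-01 -1.00e-01  1.89e+02] turn z -0.2
```

```bash
python3 -m crank '-1 0 0 50 0 0 0;-1 0 0 50 0 0 0;-1 0 0 40 0 0 0;-1 0 0 29 0 0 0;-1 0 0 20 0 0 0;-1 0 0 0 0 0 0;0.2 0 0 0 0 0 0;0.6 0 0 0 0 0 0;1 0 0 0 0 0 0;1 0 0 0 0 0 0' 25;python3 -m crank '1 0 0 0 0 0 0;1 0 0 0 0 0 0;1 0 0 0 0 0 0;1 0 0 -20 0 0 0;1 0 0 -40 0 0 0;1 0 0 -40 0 0 0;1 0 0 0 0 0 0'; python3 -c "
from h import *
go(626.2,-51.5,136,87.7)"
```

```text
time_s: 4.03
ee_pos: [441.4, -277.1, 36.4]
ee_rot: [180.0, 0.0, 87.7]
force: [-1.1, -0.1, 1.0]
gripper_width: 54.0
gripper_force: 0.8
time_s: 4.9
ee_pos: [443.3, -278.1, 138.4]
ee_rot: [179.7, 0.2, 87.7]
force: [0.2, -0.1, -2.5]
gripper_width: 52.2
gripper_force: 25.0
at [ 443.3 -278.1  138.4] [179.7   0.2  87.7] tool shift [233.9 173.5   2.6] turn z -0.0
```

```bash
python3 -m crank '1 38.9 29.1 0 0 0 0;1 38.9 29.1 0 0 0 0;1 38.9 29.1 0 0 0 0;1 38.9 29.1 0 0 0 0;1 38.9 29.1 0 0 0 0;1 38.9 29.1 0 0 0 0;1 0 0 0 0 0 0;1 0 0 0 0 0 0;1 0 0 0 0 0 0;1 0 0 0 0 0 0'; python3 -c "
from h import *
go(626.2,-51.5,40,87.7)"
```

```text
time_s: 6.15
ee_pos: [624.8, -51.8, 135.9]
ee_rot: [-180.0, 0.0, 87.6]
force: [0.1, -0.6, -2.5]
gripper_width: 51.8
gripper_force: 25.0
at [624.8 -51.8 135.9] [-180.     0.    87.6] tool shift [ 0.4  1.4 95.9] turn z -0.1
```

```bash
python3 -m crank '1 0 0.5 40 0 0 0;1 0 0 35 0 0 0;1 0 0 12 0 0 0;1 0 0 5 0 0 0;1 0 0 3.5 0 0 0;1 0 0 0 0 0 0;1 0 0 0 0 0 0'; python3 -m crank '0.1 0 0 0 0 0 0;-0.2 0 0 0 0 0 0;-0.5 0 0 0 0 0 0;-0.5 0 0 0 0 0 0;-0.5 0 0 -30 0 0 0;-0.8 0 0 -40 0 0 0;-1 0 0 -30 0 0 0;-1 0 0 0 0 0 0;-1 0 0 0 0 0 0'; python3 -c "
from h import *
go(435.5,-53,46,75.6)"
```

```text
time_s: 7.02
ee_pos: [626.4, -51.0, 41.3]
ee_rot: [179.9, 0.0, 87.7]
force: [-0.1, -0.3, -2.0]
gripper_width: 52.7
gripper_force: 25.0
time_s: 8.15
ee_pos: [625.2, -50.9, 139.4]
ee_rot: [-179.9, -0.0, 87.7]
force: [-0.8, 0.1, -1.0]
gripper_width: 90.8
gripper_force: 0.0
at [625.2 -50.9 139.4] [-179.9   -0.    87.7] tool shift [  -9.8 -189.2   93.7] turn z 12.1
```

```bash
python3 -m crank '-1 -2.5 -47.3 0 0 0 0;-1 -2.5 -47.3 0 0 0 0;-1 -2.4 -47.3 0 0 0 0;-1 -2.4 -47.3 0 0 0 0;-1 0 0 0 0 0 6;-1 0 0 0 0 0 6.1;-1 0 0 0 0 0 0;-1 0 0 0 0 0 0;-1 0 0 0 0 0 0'; python3 - <<'E'
from h import *
go(435.5,-53,46,75.6)
im=grab_frame('wrist');cv2.imwrite('pics/w1.png',im)
im=grab_frame('top');cv2.imwrite('pics/t1.png',cv2.resize(im[140:290,340:505],None,fx=3.6,fy=3.6,interpolation=cv2.INTER_CUBIC))
E
```

```text
time_s: 9.28
ee_pos: [436.3, -53.0, 140.0]
ee_rot: [-179.9, 0.0, 75.6]
force: [-0.4, -0.4, -0.6]
gripper_width: 91.6
gripper_force: 0.0
at [436.3 -53.  140. ] [-179.9    0.    75.6] tool shift [-0.2 -0.7 94. ] turn z 0.0
```

View pics/w1.png

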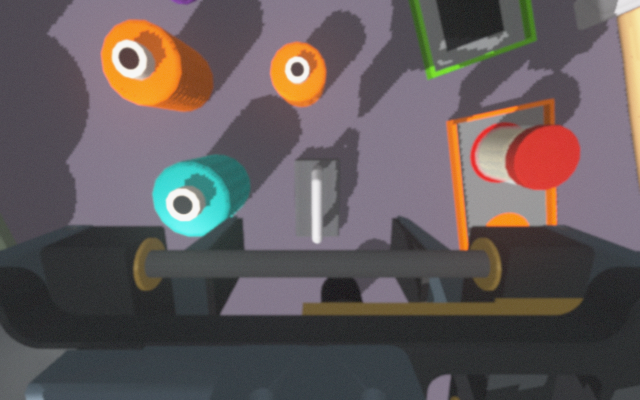

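View pics/t1.png

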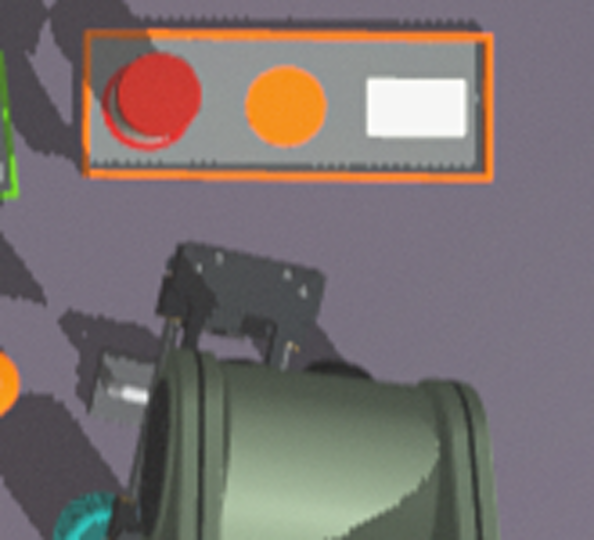

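Wrist view: bar at (317,160–240), parallel to the jaws' plane and centred between the fingers. Turquoise spool at (185,200) is close to the left finger, so I go down half-closed. Top view: the jar stands upright on the red disc (lid at 160,90).

```bash
python3 -m crank '0 0 0 0 0 0 0;0 0 0 0 0 0 0;0 0 0 0 0 0 0;0 0 -0.5 35 0 0 0;0 0 0 35 0 0 0;0 0 0 15 0 0 0;0 0 0 9 0 0 0;0.5 0 0 0 0 0 0;1 0 0 0 0 0 0;1 0 0 0 0 0 0' 45;python3 -m crank '1 0 0 0 0 0 0;1 0 0 0 0 0 0;1 0 0 0 0 0 0;1 0 0 0 0 0 0;1 0 0 -20 0 0 0;1 0 0 -40 0 0 0;1 0 0 -40 0 0 0;1 0 0 0 0 0 0;1 0 0 0 0 0 0;1 0 0 0 0 0 0'; python3 -c "
from h import *
go(610.6,99.4,146,94.7)"
```

```text
time_s: 10.62
ee_pos: [436.5, -53.0, 47.1]
ee_rot: [179.9, -0.0, 75.6]
force: [0.3, 0.1, 1.0]
gripper_width: 18.4
gripper_force: 0.0
time_s: 11.88
ee_pos: [434.5, -52.7, 144.5]
ee_rot: [-179.7, 0.0, 75.6]
force: [-0.4, 0.6, -4.5]
gripper_width: 9.0
gripper_force: 45.0
at [434.5 -52.7 144.5] [-179.7    0.    75.6] tool shift [191.2 132.7  -2.1] turn z -19.1
```

```bash
python3 -m crank '1 38.2 26.4 0 0 0 0;1 38.2 26.4 0 0 0 0;1 38.2 26.4 0 0 0 0;1 38.2 26.4 0 0 0 0;1 38.2 26.4 0 0 0 0;1 0 0 0 0 0 -9.5;1 0 0 0 0 0 -9.6;1 0 0 0 0 0 0;1 0 0 0 0 0 0;1 0 0 0 0 0 0'; python3 -c "
from h import *
go(610.6,99.4,50,94.7)"
```

```text
time_s: 13.12
ee_pos: [611.2, 99.0, 146.1]
ee_rot: [-180.0, 0.0, 94.6]
force: [-0.1, 0.4, -4.4]
gripper_width: 9.3
gripper_force: 45.0
at [611.2  99.  146.1] [-180.     0.    94.6] tool shift [ 0.4 -0.5 96.1] turn z -0.1
```

```bash
python3 -m crank '1 0 0 40 0 0 0;1 0 0 30 0 0 0;1 0 0 15 0 0 0;1 0 0 6 0 0 0;1 0 0 4 0 0 0;1 0 0 1 0 0 0;1 0 0 0 0 0 0'
```

```text
time_s: 14.0
ee_pos: [611.8, 99.2, 51.1]
ee_rot: [179.9, -0.0, 94.7]
force: [0.7, -0.3, -4.1]
gripper_width: 8.8
gripper_force: 45.0
```

```bash
python3 -m crank '1 0 0 0.7 0 0 0;1 0 0 0.5 0 0 0;1 0 0 0 0 0 0;1 0 0 0 0 0 0'; python3 -m crank '0.6 0 0 0 0 0 0;0.3 0 0 0 0 0 0;0.3 0 0 0 0 0 0;0.3 0 0 -40 0 0 0;0 0 0 -40 0 0 0;-1 0 0 -17 0 0 0;-1 0 0 0 0 0 0;-1 0 0 0 0 0 0'; python3 -c "
from h import *
go(450.4,60.9,40,94.7)"
```

```text
time_s: 14.5
ee_pos: [611.9, 99.1, 50.9]
ee_rot: [179.9, 0.0, 94.7]
force: [-1.7, -1.1, 5.8]
gripper_width: 8.7
gripper_force: 45.0
time_s: 15.5
ee_pos: [610.4, 99.0, 144.4]
ee_rot: [-179.8, 0.0, 94.7]
force: [0.5, -0.9, 0.5]
gripper_width: 69.3
gripper_force: 0.0
at [610.4  99.  144.4] [-179.8    0.    94.7] tool shift [ -24.9 -162.2  104.9] turn z -0.0
```

```bash
python3 -m crank '-0.6 -6.2 -40.6 0 0 0 0;-0.6 -6.2 -40.6 0 0 0 0;-0.6 -6.2 -40.6 0 0 0 0;-0.6 -6.2 -40.6 0 0 0 0;-0.6 0 0 0 0 0 0;-0.6 0 0 0 0 0 0;-0.6 0 0 0 0 0 0'; python3 -c "
from h import *
go(450.4,60.9,39,94.7)"
```

```text
time_s: 16.38
ee_pos: [452.5, 61.4, 145.8]
ee_rot: [-180.0, 0.0, 94.7]
force: [0.2, 0.5, 0.1]
gripper_width: 72.9
gripper_force: 0.0
at [452.5  61.4 145.8] [-180.     0.    94.7] tool shift [ -0.3  -2.2 106.8] turn z -0.0
```

```bash
python3 -m crank '-0.6 0 -1.5 40 0 0 0;-0.6 0 0 35 0 0 0;-0.6 0 0 20 0 0 0;-0.6 0 0 12 0 0 0;-0.4 0 0 0 0 0 0;-0.1 0 0 0 0 0 0;0.3 0 0 0 0 0 0;1 0 0 0 0 0 0;1 0 0 0 0 0 0;1 0 0 0 0 0 0' 20;python3 -m crank '1 0 0 0 0 0 0;1 0 0 -20 0 0 0;1 0 0 -40 0 0 0;1 0 0 -40 0 0 0;1 0 0 0 0 0 0;1 0 0 0 0 0 0;1 0 0 0 0 0 0'; python3 -c "
from h import *
go(622.6,-141.4,139,87.7)"
```

```text
time_s: 17.62
ee_pos: [450.5, 61.1, 39.9]
ee_rot: [179.9, 0.0, 94.7]
force: [-0.6, -0.4, 5.8]
gripper_width: 43.9
gripper_force: 20.0
time_s: 18.5
ee_pos: [448.9, 61.0, 137.8]
ee_rot: [-179.8, 0.0, 94.7]
force: [-0.5, -0.5, -0.9]
gripper_width: 43.6
gripper_force: 20.0
at [448.9  61.  137.8] [-179.8    0.    94.7] tool shift [-215.8  156.6   -1.7] turn z 7.0
```

```bash
python3 -m crank '1 -43.2 31 0 0 0 0;1 -43.2 31 0 0 0 0;1 -43.2 31 0 0 0 0;1 -43.2 31 0 0 0 0;1 -43.2 31 0 0 0 0;1 0 0 0 0 0 7;1 0 0 0 0 0 0;1 0 0 0 0 0 0;1 0 0 0 0 0 0'; python3 -c "
from h import *
go(622.6,-141.4,43,87.7)"
```

```text
time_s: 19.62
ee_pos: [621.8, -141.0, 139.1]
ee_rot: [-180.0, 0.0, 87.8]
force: [-0.6, 0.6, -1.3]
gripper_width: 43.2
gripper_force: 20.0
at [ 621.8 -141.   139.1] [-180.     0.    87.8] tool shift [-0.4  0.9 96.1] turn z 0.1
```

```bash
python3 -m crank '1 0 0.6 40 0 0 0;1 0 0 30 0 0 0;1 0 0 15 0 0 0;1 0 0 7 0 0 0;1 0 0 4 0 0 0;1 0 0 0.5 0 0 0;1 0 0 0 0 0 0;1 0 0 0 0 0 0'; python3 -m crank '0.2 0 0 0 0 0 0;-0.2 0 0 0 0 0 0;-0.5 0 0 0 0 0 0;-0.5 0 0 0 0 0 0;-0.5 0 0 -40 0 0 0;-0.5 0 0 -40 0 0 0;-0.5 0 0 -16 0 0 0;-0.5 0 0 0 0 0 0;-0.5 0 0 0 0 0 0'; python3 -c "
from h import *
go(454.5,164.7,22,98)"
```

```text
time_s: 20.62
ee_pos: [623.5, -141.8, 44.0]
ee_rot: [179.9, 0.0, 87.7]
force: [0.1, 1.1, 5.9]
gripper_width: 42.9
gripper_force: 20.0
time_s: 21.75
ee_pos: [621.7, -141.3, 136.8]
ee_rot: [-179.8, -0.0, 87.7]
force: [-0.2, -0.2, -0.4]
gripper_width: 68.5
gripper_force: 0.0
at [ 621.7 -141.3  136.8] [-179.8   -0.    87.7] tool shift [ 298.9 -179.1  115.6] turn z -10.3
```

```bash
python3 -m crank '-0.5 49.8 -30 0 0 0 0;-0.5 49.8 -30 0 0 0 0;-0.5 49.8 -30 0 0 0 0;-0.5 49.8 -30 0 0 0 0;-0.5 49.8 -30 0 0 0 0;-0.5 50 -30.2 0 0 0 0;-0.5 0 0 0 0 0 -10.3;-0.5 0 0 0 0 0 0;-0.5 0 0 0 0 0 0;-0.5 0 0 0 0 0 0'; python3 - <<'E'
from h import *
go(454.5,164.7,22,98)
im=grab_frame('wrist');cv2.imwrite('pics/w2.png',im)
E
```

```text
time_s: 23.0
ee_pos: [455.0, 163.8, 138.3]
ee_rot: [-180.0, 0.0, 97.8]
force: [-0.3, -0.0, 0.1]
gripper_width: 68.6
gripper_force: 0.0
at [455.  163.8 138.3] [-180.     0.    97.8] tool shift [  1.   -0.3 116.3] turn z -0.2
```

View pics/w2.png

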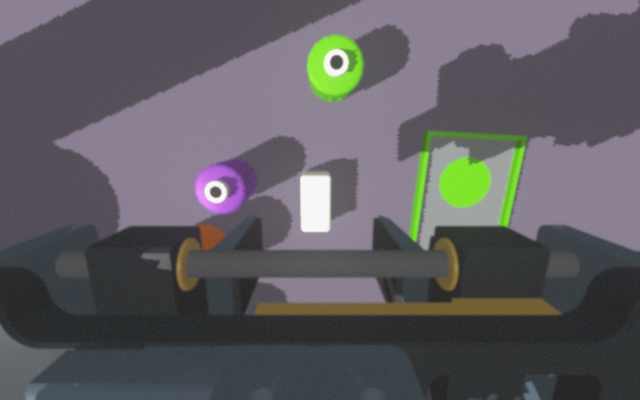

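Chalk at (316,200), centred between the fingers and aligned. The purple spool at (218,190) is outside the finger path.

```bash
python3 -m crank '-0.5 0.8 0 40 0 0 0;-0.5 0 0 40 0 0 0;-0.5 0 0 22 0 0 0;-0.5 0 0 13 0 0 0;-0.2 0 0 0 0 0 0;0.1 0 0 0 0 0 0;0.4 0 0 0 0 0 0;1 0 0 0 0 0 0;1 0 0 0 0 0 0;1 0 0 0 0 0 0' 15;python3 -m crank '1 0 0 0 0 0 0;1 0 0 0 0 0 0;1 0 0 -25 0 0 0;1 0 0 -45 0 0 0;1 0 0 -50 0 0 0;1 0 0 0 0 0 0;1 0 0 0 0 0 0;1 0 0 0 0 0 0'; python3 -c "
from h import *
go(619.2,-226.3,143,87.7)"
```

```text
time_s: 24.3
ee_pos: [454.8, 165.3, 24.2]
ee_rot: [180.0, -0.0, 98.0]
force: [-0.4, -0.8, 6.5]
gripper_width: 27.9
gripper_force: 15.0
time_s: 25.3
ee_pos: [453.5, 164.9, 142.0]
ee_rot: [-179.8, 0.0, 98.0]
force: [-0.9, -1.0, 0.2]
gripper_width: 27.8
gripper_force: 15.0
at [453.5 164.9 142. ] [-179.8    0.    98. ] tool shift [-410.4  109.8   -1.1] turn z 10.3
```

```bash
python3 -m crank '1 -45.6 12.1 0 0 0 0;1 -45.6 12.1 0 0 0 0;1 -45.6 12.1 0 0 0 0;1 -45.6 12.1 0 0 0 0;1 -45.6 12.1 0 0 0 0;1 -45.6 12.1 0 0 0 0;1 -45.6 12.1 0 0 0 0;1 -45.6 12.1 0 0 0 0;1 -45.6 12.1 0 0 0 0;1 0 0 0 0 0 10.3'; python3 -m crank '1 0 0 0 0 0 0;1 0 0 0 0 0 0;1 0 0 0 0 0 0';python3 -c "
from h import *
go(619.2,-226.3,27,87.7)"
```

```text
time_s: 26.55
ee_pos: [619.7, -229.2, 141.1]
ee_rot: [-179.9, 0.0, 87.2]
force: [-0.6, 0.8, -1.1]
gripper_width: 27.8
gripper_force: 15.0
time_s: 26.92
ee_pos: [619.3, -225.3, 143.5]
ee_rot: [-180.0, -0.0, 87.8]
force: [-0.2, -0.3, -1.4]
gripper_width: 28.0
gripper_force: 15.0
at [ 619.3 -225.3  143.5] [-180.    -0.    87.8] tool shift [ -1.    0.  116.5] turn z 0.1
```

```bash
python3 -m crank '1 -0.7 0 45 0 0 0;1 0 0 40 0 0 0;1 0 0 18 0 0 0;1 0 0 8 0 0 0;1 0 0 4 0 0 0;1 0 0 1 0 0 0;1 0 0 0 0 0 0;1 0 0 0 0 0 0'; python3 -m crank '0.6 0 0 0 0 0 0;0.3 0 0 0 0 0 0;0 0 0 0 0 0 0;0 0 0 0 0 0 0;0 0 0 -40 0 0 0;-0.5 0 0 -50 0 0 0;-0.5 0 0 -26 0 0 0;-0.5 0 0 0 0 0 0;-0.5 0 0 0 0 0 0'; python3 -c "
from h import *
go(454,281.5,38,94.7)"
```

```text
time_s: 27.92
ee_pos: [619.8, -226.9, 28.5]
ee_rot: [179.9, 0.0, 87.7]
force: [0.1, -0.4, -0.5]
gripper_width: 28.0
gripper_force: 15.0
time_s: 29.05
ee_pos: [618.6, -226.4, 142.3]
ee_rot: [-179.9, -0.0, 87.7]
force: [-0.3, 0.1, -0.3]
gripper_width: 68.5
gripper_force: 0.0
at [ 618.6 -226.4  142.3] [-179.9   -0.    87.7] tool shift [ 500.8 -184.8  105.1] turn z -7.0
```

```bash
python3 -m crank '-0.5 50.1 -18.5 0 0 0 0;-0.5 50.1 -18.5 0 0 0 0;-0.5 50.1 -18.5 0 0 0 0;-0.5 50.1 -18.5 0 0 0 0;-0.5 50.1 -18.5 0 0 0 0;-0.5 50.1 -18.5 0 0 0 0;-0.5 50.1 -18.5 0 0 0 0;-0.5 50.1 -18.5 0 0 0 0;-0.5 50.1 -18.5 0 0 0 0;-0.5 50.1 -18.5 0 0 0 0'; python3 -m crank '-0.5 0 0 0 0 0 -7;-0.5 0 0 0 0 0 0;-0.5 0 0 0 0 0 0;-0.5 0 0 0 0 0 0';python3 - <<'E'
from h import *
go(454,281.5,38,94.7)
im=grab_frame('wrist');cv2.imwrite('pics/w3.png',im)
im=grab_frame('top');cv2.imwrite('pics/t3.png',cv2.resize(im[140:270,220:505],None,fx=2.8,fy=2.8,interpolation=cv2.INTER_CUBIC))
E
```

```text
time_s: 30.3
ee_pos: [453.3, 282.4, 141.9]
ee_rot: [-179.8, 0.1, 87.7]
force: [0.4, 0.1, 0.3]
gripper_width: 68.5
gripper_force: 0.0
time_s: 30.8
ee_pos: [455.1, 280.6, 143.4]
ee_rot: [-180.0, 0.0, 94.6]
force: [-0.4, -0.4, 0.6]
gripper_width: 68.4
gripper_force: 0.0
at [455.1 280.6 143.4] [-180.     0.    94.6] tool shift [  1.   -0.9 105.4] turn z -0.1
```

View pics/w3.png

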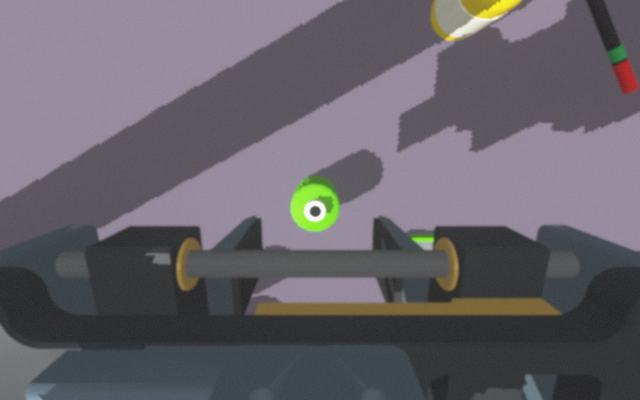

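View pics/t3.png

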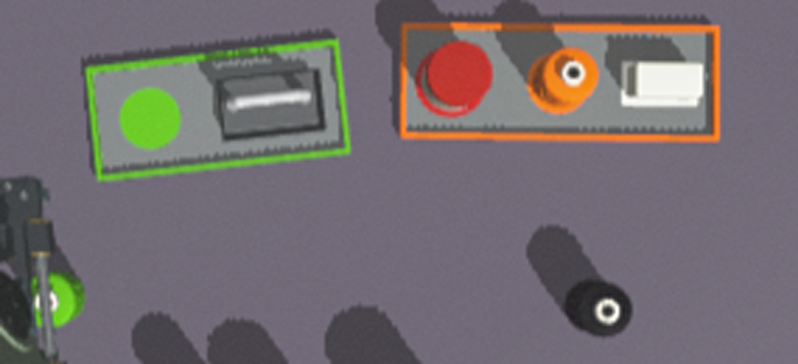

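The wrist view has the green thread centred at (315,210). In the top view the weight, jar, orange thread and chalk all sit in their places, and the black thread hasn't moved.

```bash
python3 -m crank '-0.5 0.8 -0.6 40 0 0 0;-0.5 0 0 35 0 0 0;-0.5 0 0 19 0 0 0;-0.5 0 0 11 0 0 0;-0.3 0 0 0 0 0 0;0 0 0 0 0 0 0;0.3 0 0 0 0 0 0;1 0 0 0 0 0 0;1 0 0 0 0 0 0;1 0 0 0 0 0 0' 20;python3 -m crank '1 0 0 0 0 0 0;1 0 0 -20 0 0 0;1 0 0 -40 0 0 0;1 0 0 -40 0 0 0;1 0 0 0 0 0 0;1 0 0 0 0 0 0;1 0 0 0 0 0 0;1 0 0 0 0 0 0'; python3 -c "
from h import *
go(602.1,202.2,138,94.7)"
```

```text
time_s: 32.15
ee_pos: [454.7, 282.3, 39.6]
ee_rot: [179.9, -0.0, 94.7]
force: [0.1, -0.1, 6.0]
gripper_width: 43.2
gripper_force: 20.0
time_s: 33.15
ee_pos: [453.7, 281.7, 137.5]
ee_rot: [-179.9, 0.1, 94.7]
force: [0.4, -0.4, -0.6]
gripper_width: 43.5
gripper_force: 20.0
at [453.7 281.7 137.5] [-1.799e+02  1.000e-01  9.470e+01] tool shift [-91.4 141.4  -0.7] turn z -0.0
```

```bash
python3 -m crank '1 -22.9 35.2 0 0 0 0;1 -22.9 35.2 0 0 0 0;1 -22.9 35.2 0 0 0 0;1 -22.9 35.2 0 0 0 0;1 0 0 0 0 0 0;1 0 0 0 0 0 0;1 0 0 0 0 0 0;1 0 0 0 0 0 0'; python3 -c "
from h import *
go(602.1,202.2,42.5,94.7)"
```

```text
time_s: 34.15
ee_pos: [601.3, 202.9, 138.9]
ee_rot: [-180.0, 0.0, 94.7]
force: [0.7, 0.0, -0.9]
gripper_width: 43.1
gripper_force: 20.0
at [601.3 202.9 138.9] [-180.     0.    94.7] tool shift [-0.7  0.7 96.4] turn z 0.0
```

```bash
python3 -m crank '1 -0.5 0.5 40 0 0 0;1 0 0 30 0 0 0;1 0 0 15 0 0 0;1 0 0 7 0 0 0;1 0 0 4 0 0 0;1 0 0 0.5 0 0 0;1 0 0 0 0 0 0;1 0 0 0 0 0 0'; python3 -m crank '0.2 0 0 0 0 0 0;-0.2 0 0 0 0 0 0;-0.5 0 0 0 0 0 0;-0.5 0 0 0 0 0 0;-0.5 0 0 -40 0 0 0;-0.5 0 0 -40 0 0 0;-0.5 0 0 -40 0 0 0;-0.5 0 -50 0 0 0 0;-0.5 0 -50 0 0 0 0'; python3 -m crank '-0.5 0 -50 0 0 0 0;-0.5 0 -50 0 0 0 0;-0.5 0 0 0 0 0 0;-0.5 0 0 0 0 0 0;-0.5 0 0 0 0 0 0'; python3 - <<'E'
from h import *
im=grab_frame('top');cv2.imwrite('pics/t4.png',cv2.resize(im[140:270,220:505],None,fx=2.8,fy=2.8,interpolation=cv2.INTER_CUBIC))
im=grab_frame('scene');cv2.imwrite('pics/s4.png',cv2.resize(im[170:350,160:390],None,fx=3.2,fy=3.2,interpolation=cv2.INTER_CUBIC))
E
```

```text
time_s: 35.15
ee_pos: [603.4, 202.1, 43.6]
ee_rot: [179.9, -0.0, 94.7]
force: [-0.6, 0.0, 6.4]
gripper_width: 43.2
gripper_force: 20.0
time_s: 36.28
ee_pos: [502.1, 193.6, 162.4]
ee_rot: [180.0, -0.0, 94.6]
force: [-1.0, -0.1, -0.1]
gripper_width: 68.5
gripper_force: 0.0
time_s: 36.9
ee_pos: [404.6, 185.8, 162.3]
ee_rot: [179.9, -0.0, 94.7]
force: [0.0, 0.1, -0.3]
gripper_width: 68.5
gripper_force: 0.0
```

View pics/t4.png

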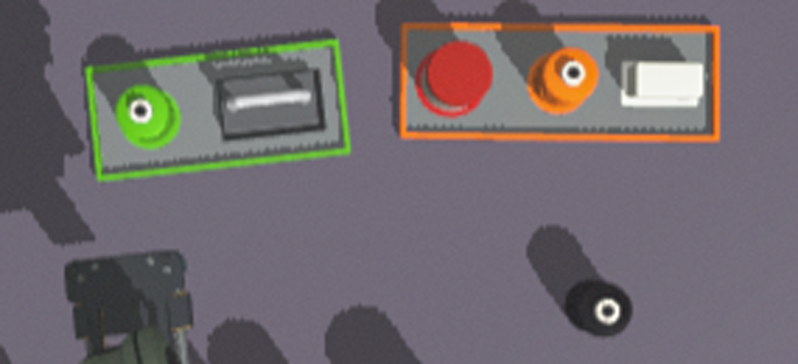

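View pics/s4.png

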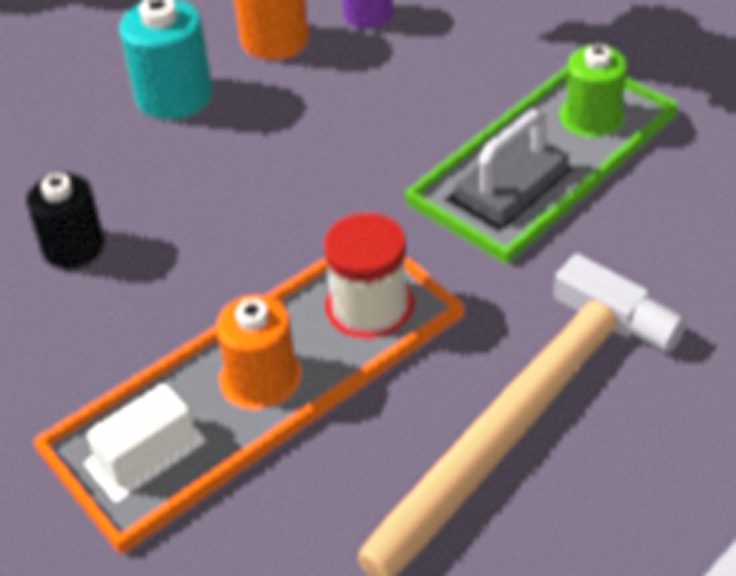

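Top and scene views show everything upright and in place. I check the centres numerically, the chalk above all.

```bash
python3 - <<'E'
from h import *
f=lambda u,v:(u/2.8+220,v/2.8+140)
gt=(606.9,144.3,4.7);ot=(622.6,-141.4,-2.3)
for n,t,p,z in(('chalk',ot,(669,82),36),('orange',ot,(573,72),68),('jar',ot,(459,75),66),('green',gt,(140.5,110),68),('bar',gt,(268,99),59)):
    X=px2w('top',*f(*p),z)[:2]-t[:2];a=np.radians(t[2]);print(n,np.round([X@[np.cos(a),np.sin(a)],X@[-np.sin(a),np.cos(a)]],1))
E
```

```text
chalk [ -2.4 -85.2]
orange [ 1.2 -0.6]
jar [-2. 89.]
green [ 1.1 57.6]
bar [ -0.5 -44.4]
```

```bash
python3 -c "
from h import *
print(env.job_done())"
```

```text
the job is handed in; nothing more can be done
None
```

Both kits are made up and the job is handed in at about 37 s of 128 s: all five things are upright, with centres measured within about 2.5 mm of their places, and the arm never went near the black thread, oil bottle or hammer; the hand-in returned no verdict.

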